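Weigh a part-used solder spool on the beam scale

ROBOT

A 6-joint arm with a two-finger parallel gripper is mounted at the origin on a cart in front of the work surface, level with it; the furniture and walls round the work are solid. World frame = base frame: x ahead of the robot, y to its left, z up, the work surface at z = 0. Lengths are in mm, angles in rad, forces in N, time in s.
With the tool pointing down it reaches from about 275 to 1000 mm from the base axis. Payload 8.4 kg.
Tool frame: the origin (TCP) lies between the finger pads; the fingertips stand 22 mm ahead of it and the grasp point (between the pads) lies 3 mm ahead of it; z points along the fingers, y is the line along which they close (so a half turn about z gives the same grasp; the last joint's range is limited). The gripper opens to 85 mm and grips with 20 to 120 N. Pads are 22 mm wide; open, the fingers measure 114 mm over their backs; the gripper's body (76 mm by 85 mm) begins 54 mm behind the grasp point. The pads swing forward as they close: fully open they stand 13 mm farther back than shut.
Start: joints at [1.168, 0.353, 1.633, -0, 1.155, -0.002], TCP at [243.846, 575.471, 253.281] pointing down, gripper open.
Joint ranges: [-2.63, 2.63], [-0.92, 2.1], [0.06, 2.66], [-1.3, 4.44], [0, 2.69], [-3.02, 3.02]. Speed limits (rad/s): [2.22, 2.22, 2.79, 3.14, 3.14, 3.14].

INTERFACE

Orientations are given as [roll, pitch, yaw] about the fixed x, y, z axes, in that order (R = Rz(yaw) Ry(pitch) Rx(roll)).
In Python, from rig import r, grab_frame gives the robot as it stands.
- The arm moves only by the shell command python3 -m inch 'ROWS' [FORCE]. ROWS is JSON, a list of rows, each a list of 7 numbers: the turn, a rotation vector about the tool's x, y, z as a fraction of full scale, then the shift along the tool's x, y, z as a fraction of full scale, then the closure, from 0 (fully open) to 1 (shut). In form: [[rx, ry, rz, dx, dy, dz, fingers], ...]. A call has 1 to 8 rows; each row shifts and turns the commanded pose from where the row before left it, along the tool's axes as they then stand; what a row does not reach is not made up. Full scale, the value 1, is 2.5 cm for a shift and pi rad for a turn. A row lasts 1/12 s, in which the tool goes at most 41.7 mm and 7.16 degrees, less where a joint would pass 70% of its speed; a pose out of reach is approached as far as the arm can. A call with a number of a shift or a turn outside -1 to 1 is refused whole. A call with a gripper value outside its range is refused whole. The fingers move at their own pace and stop on an object; FORCE is the grip in N (left out, the last holds). Time passes only in rows, so rows that do not move let the fingers close. It gives the time, the measured TCP pose, the force, the opening and the grip force at its end, in the units of the state.
- r.sense(): the state, without advancing time (a new reading comes with each control period).
- grab_frame(name): name is "scene" or "top"; returns a dict with "pixels" (480x640x3 uint8, red, green, blue), "z_map" (480x640 float32, mm along the optical axis (not along the pixel's ray), 0 where there is no reading), "vertical_fov" (degrees; the focal length in pixels is half the picture's height over the tangent of half this angle, whatever the lens; pixels are square), "cx", "cy" (the principal point, pixels), "dist" ([k1, k2, p1, p2, k3] as OpenCV has them; the pictures are not rectified), "cam_to_world" (4x4, takes a point from camera to world coordinates). Camera axes: x right, y down, z forward; pixel columns grow to the right and rows downward; lengths in mm; the calibration is good to about 2 mm. A picture is of the moment at which its call begins.
- r.sign_off(): hands the job in; it is judged then, once.
The state is a dict: "clock": time; "qpos": joint angles; "qvel": joint speeds; "joint_efforts": joint torques, N m; "eef_pos": TCP position; "tcp_rot": TCP orientation; "contact_force": force on the tool from outside, world axes, zero at the start; "wrist_torque": the same for the moment, N m; "opening": opening from 0.0 (shut) to 1.0 (fully open); "grasp_force": force on a finger pad.
Only numpy, scipy, OpenCV 4.12 (cv2) and the standard library are available. Lean on these libraries where they do the work, as an engineer would, in place of code of your own. Each camera call takes 0.05 s, during which the arm holds its last target. There are 200 camera calls.

TASK

A part-used spool of solder stands in the pan of the beam scale. Slide the poise along the beam by its knob until, with your hand off it, the beam floats level with the loaded pan; then push the lock bolt fully home through the eye in the beam's tip, so that the setting is kept, leaving the beam level and the spool standing in the pan. Do not disturb the tools and other things lying around.

Things in the scene. Friction and masses are not known exactly. Their poses are not given: they have to be found in the camera images.
- scale: Fixed beam scale, grey base 330 x 90 x 18 mm. Origin: bench level below the pivot, z up. The level beam (22 mm high, 8 thick) lies along its y axis 150 mm above the bench: loaded pan at y = +80 mm, poise on the -y side, tip with keeper eye at y = -210. A wire loop with a level mark (y = -193, top 33 mm above the level beam's centre line) bounds the tip's swing; the bolt stand is on the +x side.
- beam (a joint): Tilt of the beam, rad: 0 = level, positive = poise end low, negative = poise end high (load too heavy); stops at -0.065 and +0.065. Springy pivot with a damper: the released beam settles within 1 s. Between the stops, 1 mm of poise movement away from the pivot changes the rest angle by about +0.004 rad. The spool's weight is unknown.
- poise (a joint): Distance of the poise from its zero mark, m, 0 to 0.105, growing towards the beam tip (scale -y); at 0 its centre is 42 mm from the pivot. At 0 it balances the empty pan; with the spool it balances somewhere from 0.035 to 0.095. About 0.8 N of friction; it stays where it is left.
- poise_knob (a point): Centre of the black ball knob (diameter 26 mm) on top of the poise, 54 mm above the beam's centre line, on a 9 mm neck; the steel poise body (28 mm across, 36 mm along the beam) begins 39 mm below this centre. It rises and sinks as the beam tilts.
- bolt (a joint): Travel of the lock bolt, m: 0 = drawn back, 0.026 = fully home through the eye. It slides towards -x of the scale with about 1.5 N of friction and stays where it is left. Its 10 mm rod enters the eye only when the beam is within about 0.03 rad of level, else it butts on the rim; once in, it leaves the tip about 6 mm of play up and down.
- bolt_knob (a point): Centre of the black ball knob (diameter 24 mm) standing on the bolt, 54 mm above the bolt's axis (which is at the height of the level beam), on an 8 mm stem; the guide lugs below reach 10 mm above that axis.
- beam_tip (a point): Centre of the keeper eye in the beam's tip (slot 21 mm high, 18 mm along the beam).
- spool_centre (a point): Centre, half-way up, of the solder spool (diameter 52 mm, 36 mm high, axis upright) standing in the pan.
- pan_floor (a point): Centre of the inner floor of the hung steel pan (diameter 92 mm, rim 9 mm high), which hangs on two thin wires 45 mm either side along the scale's x axis.
- side_cutters: Bystander: blue-handled side cutters, 55 x 134 x 14 mm, lying on the bench; origin at the centre of the underside.
- multimeter: Bystander: hand multimeter, 155 x 78 x 44 mm, lying on the bench; origin at the centre of the underside.
- bottle: Bystander: white squeeze bottle with nozzle, diameter 48, 139 mm high, standing; origin at the centre of the underside.
- screwdriver: Bystander: screwdriver, 194 mm long, lying on the bench near the front edge; origin at the centre of the underside.

How it is judged (in metres and radians):
On the way:
1. the beam floats level (within 0.015 rad), untouched by the robot, with the lock bolt still drawn back (value of joint beam between -0.015 and 0.015 rad and velocity of joint beam between -0.03 and 0.03 rad/s and value of joint bolt below 0.008 m and contact force between scale and the fingers below 0.1 N and contact force between scale and the arm below 0.1 N), for 0.4 s.
At the end, for the whole second after the job is handed in: The beam is at rest level within 0.017 rad (about 3.5 mm at its tip), not leaning on the bolt; the lock bolt is home (at least 22 of its 26 mm); the spool stands upright in the pan, within 25 mm of its middle (value of joint beam between -0.017 and 0.017 rad and velocity of joint beam between -0.03 and 0.03 rad/s and value of joint bolt above 0.022 m and horizontal distance between spool_centre and pan_floor below 0.025 m and angle between spool_centre's own z axis and vertical below 0.2 rad); the robot touches nothing.
It fails at once if the spool falls out of the pan or tips over (distance between spool_centre and pan_floor above 0.05 m or angle between spool_centre's own z axis and vertical above 0.6 rad).
It fails at once if a bystander (cutters, multimeter, bottle or screwdriver) is pushed by more than 25 mm (distance of any of side_cutters, multimeter, bottle, screwdriver from where it was at the start of the episode above 0.025 m).
It also fails if it takes over 61 s, if anything falls off the work surface, if the arm or the gripper's body presses on something with over 40 N, if the wrist force passes 120 N, or if a joint passes its speed limit or range.

## Working session

There is one attempt and no reset: what is moved stays moved. The work goes in short steps, Python scripts to look and compute and a shell command to move; the robot and the scene stay as the last step left them, time stands still between calls to the robot, and variables do not carry over. Pictures are saved under pics/ and viewed, at most 10 in all, crops included, and the job is handed in when it is done.

```bash
ls; mkdir -p pics
cat > h.py <<'E'
import numpy as np, cv2
from rig import r, grab_frame
def cloud(f):
    h,w=f["z_map"].shape; fl=h/2/np.tan(np.radians(f["vertical_fov"])/2)
    K=np.array([[fl,0,f["cx"]],[0,fl,f["cy"]],[0,0,1]])
    u,v=np.meshgrid(np.arange(w),np.arange(h))
    p=cv2.undistortPoints(np.stack([u,v],-1).reshape(-1,1,2).astype(np.float64),K,np.array(f["dist"],float)).reshape(h,w,2)
    z=f["z_map"].astype(float)
    P=np.dstack([p[...,0]*z,p[...,1]*z,z,np.ones_like(z)])@np.array(f["cam_to_world"]).T
    return P[...,:3], z>0
def save(f,n): cv2.imwrite(n,cv2.cvtColor(f["pixels"],cv2.COLOR_RGB2BGR))
E
python3 - <<'E'
from h import *
for n in("scene","top"):
    f=grab_frame(n); save(f,f"pics/{n}0.png"); np.save(f"{n}0.npy",f,allow_pickle=True)
    print(n,f["vertical_fov"],f["dist"],np.round(f["cam_to_world"],2).tolist())
s=r.sense(); print(s)
E
```

```text
pics
scene 49.30056264371235 [-0.06076857  0.          0.          0.          0.        ] [[0.76, -0.35, 0.55, -190.33], [-0.65, -0.44, 0.62, -680.57], [0.02, -0.83, -0.56, 915.52], [0.0, 0.0, 0.0, 1.0]]
top 44.11021332565837 [0.03200744 0.         0.         0.         0.        ] [[-0.05, -0.98, 0.2, 291.26], [-1.0, 0.05, -0.01, 185.58], [-0.0, -0.2, -0.98, 1483.15], [0.0, 0.0, 0.0, 1.0]]
{'clock': 0.1, 'qpos': array([ 1.16761011e+00,  3.53566729e-01,  1.63407850e+00, -1.68489516e-05,
        1.15519058e+00, -2.39157850e-03]), 'qvel': array([ 0.00045325, -0.00193802, -0.00237022,  0.00056085,  0.00241099,
        0.00044158]), 'joint_efforts': array([-1.21013803e-03, -6.06351542e+01, -3.42819250e+01,  4.24739574e-05,
        3.97690965e-03, -5.08690528e-05]), 'eef_pos': array([243.68373662, 575.0950353 , 252.6363128 ]), 'tcp_rot': array([-3.14034947e+00,  1.24330226e-05,  2.74080484e+00]), 'contact_force': array([-0.64549697, -0.4118494 , -0.3788738 ]), 'wrist_torque': array([ 0.03029074, -0.00313879, -0.04276552]), 'grasp_force': 0.0, 'opening': 0.9979097014296461}
```

View pics/scene0.png

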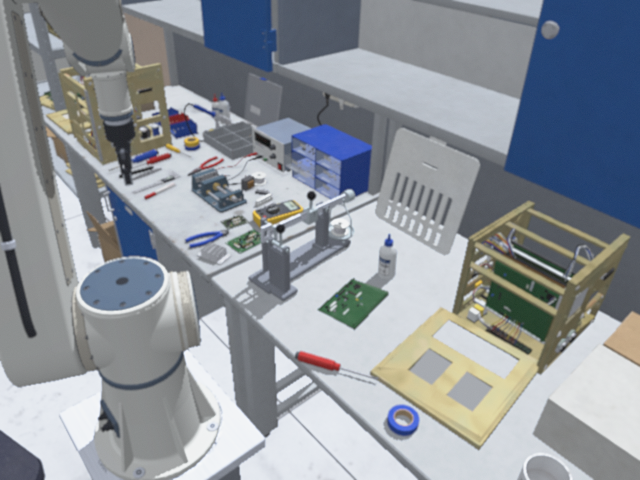

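View pics/top0.png

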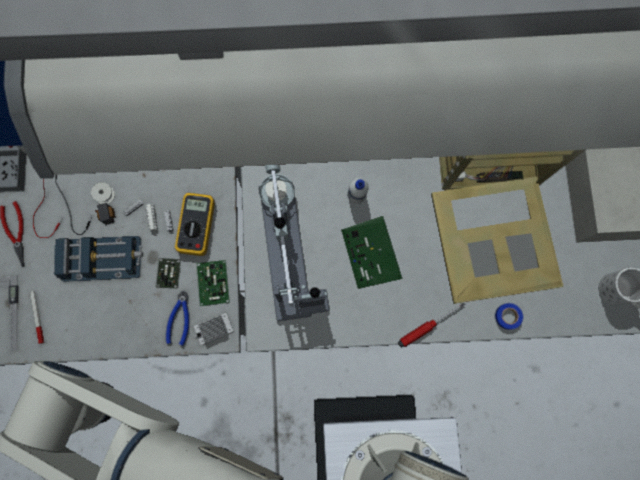

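The scene view shows the scale at about (300,235), with the bolt and poise knobs at (281,230) and (311,196). In the top view the poise knob is at about (281,222), the bolt knob at (316,293) and the pan at (278,190). The beam tip points at the robot.

```bash
cat >> h.py <<'E'
def blobs(f,box,thr=45,zmin=120):
    P,ok=cloud(f); x0,y0,x1,y1=box
    m=((f["pixels"].max(-1)<thr)&ok&(P[...,2]>zmin)&(P[...,2]<260)).astype(np.uint8)
    k=np.zeros_like(m);k[y0:y1,x0:x1]=m[y0:y1,x0:x1]
    n,l,st,c=cv2.connectedComponentsWithStats(k)
    for i in range(1,n):
        if st[i,4]>=12:
            q=P[l==i]; print("px",c[i].round(1),st[i,4],"med",np.median(q,0).round(1),"min",q.min(0).round(1),"max",q.max(0).round(1))
E
python3 - <<'E'
from h import *
for n,b in(("top",(250,150,350,330)),("scene",(230,160,380,300))):
    f=np.load(f"{n}0.npy",allow_pickle=True).item(); print(n); blobs(f,b)
    P,ok=cloud(f); x0,y0,x1,y1=b
    # high-ish structures
    Q=P[y0:y1,x0:x1].reshape(-1,3); o=ok[y0:y1,x0:x1].ravel()
    Q=Q[o&(Q[:,2]>140)&(Q[:,2]<175)&(Q[:,0]<700)]
    print(len(Q),Q.min(0).round(),Q.max(0).round())
    for xx in range(300,720,15):
        q=Q[abs(Q[:,0]-xx)<7.5]
        if len(q)>3: print(xx,len(q),np.median(q,0).round(1), q[:,2].max().round(1),end=' | ')
    print()
f=np.load("top0.npy",allow_pickle=True).item(); 
P,ok=cloud(f)
q=P[20:130:20,100:600:80]; print(q[...,2].round(),q[...,0].round())
c=lambda f,b,s:cv2.resize(f["pixels"][b[1]:b[3],b[0]:b[2],::-1],None,fx=s,fy=s,interpolation=cv2.INTER_CUBIC)
a=c(f,(250,150,340,330),3.3)
g=np.load("scene0.npy",allow_pickle=True).item();d=c(g,(235,170,365,300),3.8)
H=max(a.shape[0],d.shape[0]); pad=lambda i:cv2.copyMakeBorder(i,0,H-i.shape[0],0,0,0)
cv2.imwrite("pics/crop0.png",np.hstack([pad(a),pad(d)])); print(a.shape,d.shape)
E
```

```text
top
px [279.8 221.1] 116 med [601.1 234.5 214.8] min [588.5 222.5 120.1] max [640.1 252.4 224. ]
px [314.5 292.7] 78 med [441.2 166.1 212.1] min [432.  156.3 133.8] max [451.4 175.9 218.7]
723 [421. 139. 140.] [699. 259. 175.]
420 8 [422.4 218.9 157.5] 174.4 | 435 101 [438.  189.8 153.9] 163.8 | 450 73 [445.9 186.9 154.4] 173.4 | 465 23 [465.8 221.7 171.7] 175.0 | 480 23 [479.5 225.1 171.1] 174.4 | 495 22 [495.9 224.9 170.2] 173.7 | 510 24 [510.  226.4 169.9] 175.0 | 525 25 [525.5 227.9 169.4] 172.6 | 540 24 [539.7 229.8 166.8] 173.8 | 555 25 [556.  231.2 165.7] 171.8 | 570 23 [570.8 233.1 162.8] 170.8 | 585 96 [583.7 234.5 166. ] 173.2 | 600 39 [596.1 229.8 168. ] 173.3 | 630 36 [634.8 240.1 160.8] 165.7 | 645 93 [645.3 239.7 157.7] 164.0 | 660 40 [657.3 239.3 158.1] 164.9 | 675 23 [675.4 243.1 158.8] 164.9 | 690 20 [691.  242.8 157.6] 162.8 | 
scene
px [311.  195.7] 24 med [594.8 228.5 211.3] min [589.3 222.1 203. ] max [601.2 234.9 217.4]
px [279.9 228.6] 28 med [436.7 158.3 209.2] min [432.1 153.3 202.8] max [443.7 165.9 214. ]
884 [420. 137. 140.] [700. 260. 175.]
420 31 [424.  
[... 514 characters left out ...]
5 61 [643.6 227.8 155. ] 162.3 | 660 31 [656.7 236.3 157.4] 161.2 | 675 24 [677.1 239.1 152.2] 160.2 | 690 26 [691.1 241.4 151.2] 158.6 | 705 5 [699.2 241.8 152. ] 157.5 | 
[[1157. 1158. 1159. 1157. 1157. 1147. 1143.]
 [1147. 1143. 1138. 1134. 1129. 1110. 1109.]
 [1110. 1111. 1110. 1110. 1111. 1109. 1109.]
 [1108. 1110. 1108. 1108. 1106. 1104. 1104.]
 [1104. 1102. 1104. 1102. 1099. 1096. 1094.]
 [1097. 1092. 1092. 1088. 1085. 1084. 1082.]] [[501. 499. 496. 495. 492. 495. 495.]
 [494. 495. 495. 495. 495. 503. 501.]
 [502. 499. 496. 494. 491. 489. 485.]
 [488. 485. 483. 480. 478. 476. 474.]
 [475. 474. 470. 469. 467. 465. 463.]
 [464. 463. 461. 460. 458. 456. 454.]]
(594, 297, 3) (494, 494, 3)
```

View pics/crop0.png

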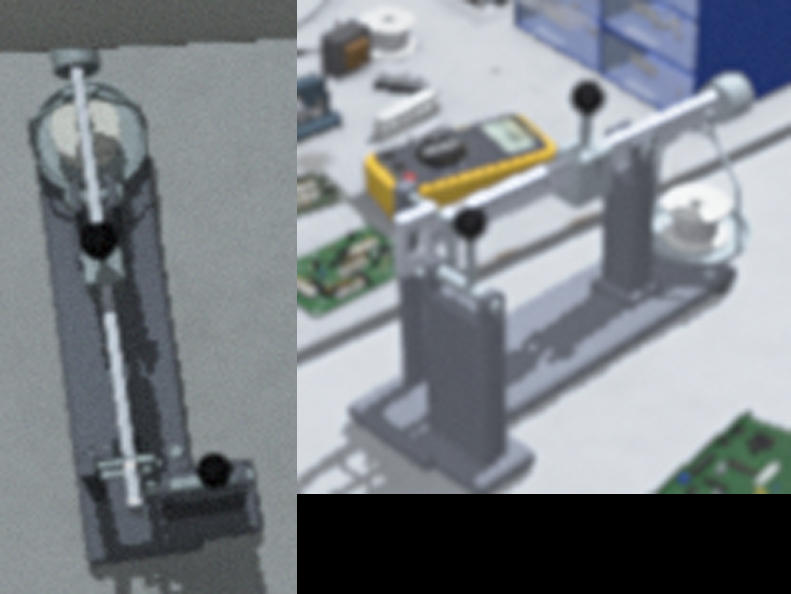

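The crop shows the poise knob near the pivot, at crop (98,240), and the bolt drawn back, at (213,470). The beam tip is high: slope is about -0.063, so it rests on the stop. I'll rotate the tool so it closes along the beam, and check the clearance under the cabinet.

```bash
python3 - <<'E'
from h import *
f=np.load("scene0.npy",allow_pickle=True).item(); P,ok=cloud(f)
Q=P[ok]; Q=Q[(Q[:,2]>280)&(Q[:,0]>300)&(Q[:,0]<900)&(abs(Q[:,1]-200)<350)]
for x in range(300,900,50):
    q=Q[(Q[:,0]>=x)&(Q[:,0]<x+50)]
    if len(q): print(x,len(q),np.percentile(q[:,2],[1,50,99]).round(),np.percentile(q[:,1],[1,99]).round())
E
python3 -m inch '[[0,0,0.038,0,0,-0.8,0.3],[0,0,0.038,0,0,-0.8,0.5],[0,0,0.038,0,0,0,0.5],[0,0,0.038,0,0,0,0.5],[0,0,0.038,0,0,0,0.5],[0,0,0.038,0,0,0,0.5],[0,0,0.038,0,0,0,0.5],[0,0,0.038,0,0,0,0.5]]' 20
python3 -m inch '[[0,0,0.038,0,0,0,0.5],[0,0,0,0,0,0,0.5],[0,0,0,0,0,0,0.5],[0,0,0,0,0,0,0.5]]'
```

```text
300 6 [563. 592. 610.] [538. 548.]
700 2894 [431. 450. 621.] [-144.  548.]
750 3688 [456. 463. 720.] [-146.  544.]
800 2828 [456. 459. 720.] [-145.  544.]
850 2549 [456. 459. 720.] [-141.  544.]
clock: 0.77
eef_pos: [243.7, 575.2, 292.9]
tcp_rot: [-3.141, 0.001, 1.78]
contact_force: [-0.5, 0.1, 0.1]
opening: 0.499
grasp_force: 0.0
clock: 1.1
eef_pos: [243.8, 575.4, 293.1]
tcp_rot: [-3.141, 0.0, 1.67]
contact_force: [-0.1, 0.3, -0.4]
opening: 0.503
grasp_force: 0.0
```

```bash
python3 -m inch '[[0,0,0,-0.625,0.534,0,0.5],[0,0,0,-0.625,0.534,0,0.5],[0,0,0,-0.625,0.534,0,0.5],[0,0,0,-0.625,0.534,0,0.5],[0,0,0,-0.625,0.534,0,0.5],[0,0,0,-0.625,0.534,0,0.5],[0,0,0,-0.625,0.534,0,0.5],[0,0,0,-0.625,0.534,0,0.5]]'
python3 -m inch '[[0,0,0,-0.625,0.534,0,0.5],[0,0,0,-0.625,0.534,0,0.5],[0,0,0,-0.625,0.534,0,0.5],[0,0,0,-0.625,0.534,0,0.5],[0,0,0,-0.625,0.534,0,0.5],[0,0,0,-0.625,0.534,0,0.5],[0,0,0,-0.625,0.534,0,0.5],[0,0,0,-0.625,0.534,0,0.5]]'
python3 -m inch '[[0,0,0,-0.625,0.534,0,0.5],[0,0,0,-0.625,0.534,0,0.5],[0,0,0,-0.625,0.534,0,0.5],[0,0,0,-0.625,0.534,0,0.5],[0,0,0,-0.625,0.534,0,0.5],[0,0,0,-0.625,0.534,0,0.5],[0,0,0,-0.625,0.534,0,0.5],[0,0,0,-0.625,0.534,0,0.5]]'
python3 -m inch '[[0,0,0,0,0,0,0.5],[0,0,0,0,0,0,0.5],[0,0,0,0,0,0,0.5]]'
python3 - <<'E'
from h import *
f=grab_frame("scene"); g=grab_frame("top")
a=cv2.resize(f["pixels"][120:320,200:400],None,fx=2,fy=2); b=cv2.resize(g["pixels"][140:340,220:420],None,fx=2,fy=2)
cv2.imwrite("pics/hover.png",np.hstack([a,b])[...,::-1])
E
```

```text
clock: 1.77
eef_pos: [362.7, 460.5, 293.3]
tcp_rot: [-3.142, -0.0, 1.67]
contact_force: [-0.1, -0.3, -1.0]
opening: 0.499
grasp_force: 0.0
clock: 2.43
eef_pos: [481.0, 346.2, 293.3]
tcp_rot: [-3.142, 0.0, 1.67]
contact_force: [1.1, 0.5, 0.0]
opening: 0.5
grasp_force: 0.0
clock: 3.1
eef_pos: [599.2, 232.0, 293.2]
tcp_rot: [-3.141, 0.0, 1.67]
contact_force: [0.6, -0.8, 0.4]
opening: 0.505
grasp_force: 0.0
clock: 3.35
eef_pos: [598.1, 233.0, 293.1]
tcp_rot: [-3.141, -0.0, 1.668]
contact_force: [0.2, -0.6, -0.3]
opening: 0.499
grasp_force: 0.0
```

View pics/hover.png

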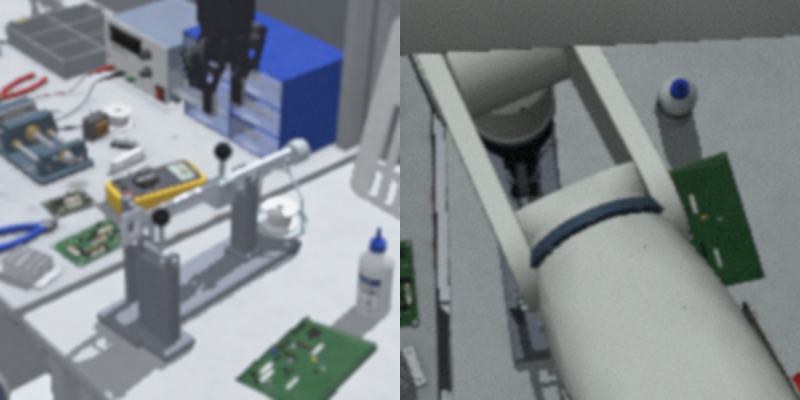

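The scene view shows the fingers straddling the knob along the beam, with the scale in plain sight. The top view is blocked by the arm. I'll lower around the knob.

```bash
python3 -m inch '[[0,0,0,0,0.08,0.43,0.5],[0,0,0,0,0,0.43,0.5],[0,0,0,0,0,0.43,0.5],[0,0,0,0,0,0.43,0.5],[0,0,0,0,0,0.43,0.5],[0,0,0,0,0,0.43,0.5],[0,0,0,0,0,0.43,0.5],[0,0,0,0,0,0.43,0.5]]'
python3 -m inch '[[0,0,0,0,0,0,0.58],[0,0,0,0,0,0,0.58],[0,0,0,0,0,0,0.58]]'
cat >> h.py <<'E'
def tilt(n="scene",name=None):
    """slope of the bright beam's top edge, scene camera depth"""
    f=grab_frame(n); P,ok=cloud(f); 
    if name: np.save(name,f,allow_pickle=True)
    u=np.array([.995,.098]); d=(P[...,:2]-[600,234.5])
    a=d@u; b=d@np.array([-u[1],u[0]])
    hsv=f["pixels"]
    m=ok&(abs(b)<9)&(a>-185)&(a<110)&(P[...,2]>125)&(P[...,2]<185)
    A=[];Z=[]
    for s in range(-130,105,5):
        k=m&(abs(a-s)<5)
        if k.sum()>4: A.append(s); Z.append(np.percentile(P[...,2][k],80))
    A=np.array(A);Z=np.array(Z); keep=np.ones(len(A),bool)
    for _ in range(8):
        c=np.polyfit(A[keep],Z[keep],1); res=Z-np.polyval(c,A); keep=abs(res)<max(1.5,1.5*np.median(abs(res)))
    print("slope",c.round(4),"n",keep.sum(),len(A),"rms",res[keep].std().round(2)); 
    return f
E
python3 - <<'E'
from h import *
f=tilt(name="s1.npy"); blobs(f,(230,160,380,300)); print(r.sense()["eef_pos"],r.sense()["contact_force"])
E
```

```text
clock: 4.12
eef_pos: [600.5, 232.9, 205.9]
tcp_rot: [-3.141, 0.0, 1.666]
contact_force: [0.8, -0.7, 0.3]
opening: 0.502
grasp_force: 0.0
clock: 4.37
eef_pos: [600.9, 233.0, 207.6]
tcp_rot: [3.141, -0.0, 1.666]
contact_force: [1.1, -0.5, 0.4]
opening: 0.419
grasp_force: 0.0
slope [-6.560000e-02  1.623928e+02] n 34 46 rms 0.68
px [321.6 181.9] 24 med [621.  221.1 244. ] min [613.6 215.  233.5] max [642.4 228.7 258.7]
px [302.1 192.7] 40 med [555.8 218.7 243.4] min [543.2 212.  204.1] max [572.8 236.7 257.8]
px [314.7 193.6] 65 med [615.9 228.8 212. ] min [575.2 216.1 193.6] max [623.1 240.9 240.1]
px [279.9 228.2] 33 med [437.4 160.2 209.8] min [431.9 154.1 201.8] max [446.9 167.1 215.3]
[600.99913427 233.08626411 207.93356648] [-0.93655515 -0.12796349  0.02367379]
```

```bash
python3 -m inch '[[0,0,0,0,-0.2,0,0.58],[0,0,0,0,-0.2,0,0.58],[0,0,0,0,-0.2,0,0.58],[0,0,0,0,-0.2,0,0.58],[0,0,0,0,-0.2,0,0.58],[0,0,0,0,-0.2,0,0.58],[0,0,0,0,-0.15,0,0.58],[0,0,0,0,-0.05,0,0.58]]'
python3 -m inch '[[0,0,0,0,0.12,0,0.58],[0,0,0,0,0,0,0.58],[0,0,0,0,0,0,0.58],[0,0,0,0,0,0,0.58],[0,0,0,0,0,0,0.58],[0,0,0,0,0,0,0.58]]'
python3 -c "
from h import *
f=tilt(name='s1.npy')"
python3 -m inch '[[0,0,0,0,-0.2,0,0.58],[0,0,0,0,-0.2,0,0.58],[0,0,0,0,-0.12,0,0.58],[0,0,0,0,0.12,0,0.58],[0,0,0,0,0,0,0.58],[0,0,0,0,0,0,0.58],[0,0,0,0,0,0,0.58],[0,0,0,0,0,0,0.58]]'
python3 -c "
from h import *
f=tilt(name='s1.npy');blobs(f,(230,160,380,300))"
```

```text
clock: 5.08
eef_pos: [564.9, 229.5, 207.2]
tcp_rot: [-3.141, 0.0, 1.667]
contact_force: [0.2, 0.6, -0.8]
opening: 0.42
grasp_force: 0.4
clock: 5.58
eef_pos: [568.7, 229.8, 207.2]
tcp_rot: [-3.141, 0.0, 1.666]
contact_force: [-0.7, -0.2, -0.0]
opening: 0.42
grasp_force: 0.0
slope [-6.30000e-02  1.62715e+02] n 33 45 rms 0.83
clock: 6.3
eef_pos: [558.8, 228.9, 207.3]
tcp_rot: [-3.142, 0.0, 1.666]
contact_force: [-0.6, -0.1, 0.4]
opening: 0.421
grasp_force: 0.0
slope [-4.700000e-02  1.609103e+02] n 30 44 rms 0.69
px [308.8 186.8] 19 med [577.9 218.7 248.2] min [573.7 210.1 235.7] max [594.8 235.8 258.9]
px [299.7 199.3] 97 med [554.8 222.2 215.5] min [504.6 208.5 196.1] max [578.8 234.9 257.7]
px [279.8 228.8] 25 med [436.5 159.6 208.7] min [431.1 153.9 201.7] max [446.2 166.1 214. ]
```

```bash
python3 -m inch '[[0,0,0,0,-0.2,0,0.58],[0,0,0,0,-0.16,0,0.58],[0,0,0,0,-0.08,0,0.58],[0,0,0,0,0.12,0,0.58],[0,0,0,0,0,0,0.58],[0,0,0,0,0,0,0.58],[0,0,0,0,0,0,0.58],[0,0,0,0,0,0,0.58]]'
python3 -m inch '[[0,0,0,0,0,0,0.58],[0,0,0,0,0,0,0.58],[0,0,0,0,0,0,0.58],[0,0,0,0,0,0,0.58]]'
python3 -c "
from h import *
f=tilt();f=tilt(name='s1.npy')"
```

```text
clock: 7.02
eef_pos: [550.8, 228.2, 207.2]
tcp_rot: [-3.142, 0.0, 1.666]
contact_force: [-0.1, 0.8, -0.7]
opening: 0.416
grasp_force: 0.0
clock: 7.35
eef_pos: [550.8, 228.1, 207.3]
tcp_rot: [-3.142, 0.0, 1.666]
contact_force: [-0.9, -0.2, 0.2]
opening: 0.422
grasp_force: 0.0
slope [-1.830000e-02  1.600936e+02] n 29 43 rms 0.64
slope [-1.840000e-02  1.602706e+02] n 28 43 rms 0.72
```

```bash
python3 -m inch '[[0,0,0,0,-0.14,0,0.58],[0,0,0,0,-0.1,0,0.58],[0,0,0,0,-0.07,0,0.58],[0,0,0,0,0,0,0.58],[0,0,0,0,0.12,0,0.58],[0,0,0,0,0,0,0.58],[0,0,0,0,0,0,0.58],[0,0,0,0,0,0,0.58]]'
python3 -m inch '[[0,0,0,0,0,0,0.58],[0,0,0,0,0,0,0.58],[0,0,0,0,0,0,0.58],[0,0,0,0,0,0,0.58],[0,0,0,0,0,0,0.58],[0,0,0,0,0,0,0.58]]'
python3 -c "
from h import *
f=tilt();f=tilt();f=tilt(name='s1.npy')
b=cv2.resize(f['pixels'][170:300,235:365],None,fx=4,fy=4,interpolation=2); cv2.imwrite('pics/lev.png',b[...,::-1])"
```

```text
clock: 8.12
eef_pos: [546.2, 227.7, 207.2]
tcp_rot: [-3.141, 0.0, 1.666]
contact_force: [0.4, 0.4, -0.8]
opening: 0.416
grasp_force: 0.0
clock: 8.62
eef_pos: [546.0, 227.7, 207.3]
tcp_rot: [-3.142, 0.0, 1.666]
contact_force: [-1.0, 1.0, 0.1]
opening: 0.416
grasp_force: 0.0
slope [  0.     159.4134] n 28 43 rms 0.81
slope [-5.900000e-03  1.595146e+02] n 28 44 rms 0.57
slope [-6.000000e-04  1.596632e+02] n 30 44 rms 0.69
```

View pics/lev.png

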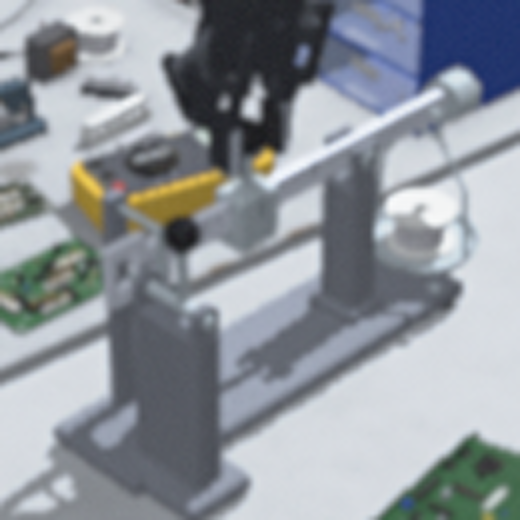

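The beam now looks level in the scene view, with the fingers around the knob at about (240,150) in the crop. I'll retreat upwards and check again with my hand off.

```bash
python3 -m inch '[[0,0,0,0,0,-0.5,0.58],[0,0,0,0,0,-0.5,0.58],[0,0,0,0,0,-0.5,0.58],[0,0,0,0,0,-0.5,0.58],[0,0,0,0,0,-0.5,0.58],[0,0,0,0,0,-0.5,0.58],[0,0,0,0,0,-0.5,0.58],[0,0,0,0,0,0,0.58]]'
python3 -m inch '[[0,0,0,-0.8,0,0,1],[0,0,0,-0.8,0,0,1],[0,0,0,-0.8,0,0,1],[0,0,0,-0.8,0,0,1],[0,0,0,-0.8,0,0,1],[0,0,0,-0.6,0,0,1],[0,0,0,0,0,0,1],[0,0,0,0,0,0,1]]'
python3 -c "
from h import *
for i in range(3): f=tilt()
blobs(f,(230,160,380,300))
f=tilt('top')
np.save('t1.npy',f)
g=np.load('top0.npy',allow_pickle=True).item()
import h; h.grab_frame=lambda n:g; h.tilt('top')
blobs(f,(250,150,350,330))"
```

```text
clock: 9.43
eef_pos: [547.2, 228.2, 298.2]
tcp_rot: [3.137, -0.001, 1.666]
contact_force: [0.1, 0.3, 0.9]
opening: 0.42
grasp_force: 0.0
clock: 10.1
eef_pos: [556.9, 112.8, 294.5]
tcp_rot: [-3.141, -0.0, 1.665]
contact_force: [0.0, 0.7, -0.1]
opening: 0.0
grasp_force: 0.0
slope [-1.090000e-02  1.591627e+02] n 30 43 rms 0.98
slope [-3.900000e-03  1.591436e+02] n 28 44 rms 0.78
slope [-2.400000e-03  1.595276e+02] n 28 43 rms 0.92
px [296.3 204.1] 30 med [540.3 223.6 208.8] min [534.2 216.  199.7] max [549.3 230.  216. ]
px [280. 229.] 24 med [436.8 158.1 208.3] min [430.5 152.3 203.6] max [445.3 168.6 214.1]
slope [-6.000000e-04  1.627655e+02] n 36 44 rms 0.6
slope [-6.28000e-02  1.65514e+02] n 29 42 rms 0.8
px [282.9 246.9] 89 med [544.6 230.  212.7] min [533.3 218.9 205.7] max [555.3 241.2 220.6]
px [314.5 292.7] 79 med [441.1 165.6 212. ] min [431.6 156.2 133.6] max [451.3 175.9 218.6]
px [277.8 295.7] 12 med [445.6 248.6 151. ] min [444.7 244.  123.1] max [446.5 252.2 174.2]
```

Hand off, the beam is level within about 0.004 rad. Next is the bolt: approach from behind its knob with the fingers shut.

```bash
python3 -m inch '[[0,0,0,0.09,-0.73,0,1],[0,0,0,0.09,-0.73,0,1],[0,0,0,0.09,-0.73,0,1],[0,0,0,0.09,-0.73,0,1],[0,0,0,0.09,-0.73,0,1],[0,0,0,0.09,-0.74,0,1],[0,0,0,0,0,0,1],[0,0,0,0,0,0,1]]'
python3 -m inch '[[0,0,0,0,0,0.42,1],[0,0,0,0,0,0.42,1],[0,0,0,0,0,0.42,1],[0,0,0,0,0,0.42,1],[0,0,0,0,0,0.42,1],[0,0,0,0,0,0.42,1],[0,0,0,0,0,0.42,1],[0,0,0,0,0,0.38,1]]'
python3 -m inch '[[0,0,0,0,0,0,1],[0,0,0,0,0,0,1],[0,0,0,0,0,0,1]]'
```

```text
clock: 10.97
eef_pos: [446.3, 116.8, 295.1]
tcp_rot: [3.141, -0.0, 1.668]
contact_force: [0.3, -0.5, 0.4]
opening: 0.003
grasp_force: 0.0
clock: 11.63
eef_pos: [446.3, 116.1, 210.4]
tcp_rot: [-3.141, 0.0, 1.666]
contact_force: [-0.5, 0.1, -1.1]
opening: 0.002
grasp_force: 0.0
clock: 11.88
eef_pos: [446.8, 116.3, 212.1]
tcp_rot: [3.141, -0.0, 1.666]
contact_force: [-0.6, 0.3, -0.3]
opening: -0.002
grasp_force: 0.0
```

Push, 40 mm first, then check.

```bash
python3 -m inch '[[0,0,0,0.2,0,0,1],[0,0,0,0.2,0,0,1],[0,0,0,0.2,0,0,1],[0,0,0,0.2,0,0,1],[0,0,0,0.2,0,0,1],[0,0,0,0.2,0,0,1],[0,0,0,0.2,0,0,1],[0,0,0,0.2,0,0,1]]'
python3 -m inch '[[0,0,0,0.1,0,0,1],[0,0,0,0.1,0,0,1],[0,0,0,0.08,0,0,1],[0,0,0,0,0,0,1],[0,0,0,0,0,0,1]]'
python3 -c "
from h import *
f=tilt();f=tilt();blobs(f,(230,160,380,300))
b=cv2.resize(f['pixels'][170:300,235:365],None,fx=4,fy=4,interpolation=2); cv2.imwrite('pics/push.png',b[...,::-1])"
```

```text
clock: 12.55
eef_pos: [442.7, 156.5, 211.8]
tcp_rot: [3.141, 0.0, 1.667]
contact_force: [0.8, -2.2, 0.2]
opening: -0.001
grasp_force: 0.8
clock: 12.97
eef_pos: [441.9, 163.1, 211.7]
tcp_rot: [-3.141, -0.0, 1.666]
contact_force: [-0.5, -0.2, -0.2]
opening: -0.001
grasp_force: 0.0
slope [-1.750000e-02  1.601175e+02] n 26 40 rms 1.0
slope [-3.400000e-03  1.593367e+02] n 30 39 rms 0.6
px [274.3 222.8] 44 med [415.7 148.8 239.5] min [399.8 145.  206.4] max [434.5 185.2 259.2]
```

View pics/push.png

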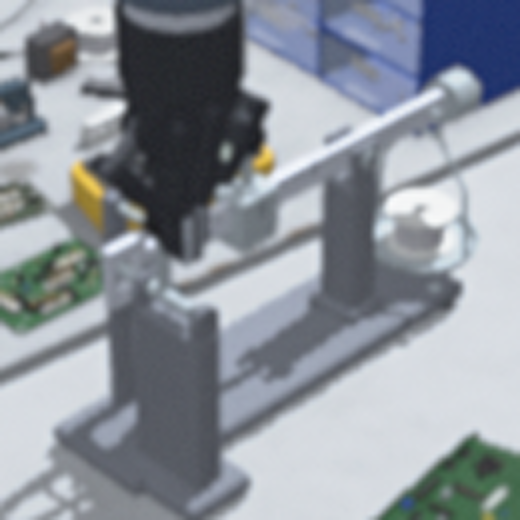

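The bolt is moving into the eye: the rod shows at about (160,290) and the fingers hide the knob. I'll continue gently until it meets the end stop.

```bash
python3 -m inch '[[0,0,0,0.08,0,0,1],[0,0,0,0.08,0,0,1],[0,0,0,0,0,0,1]]'
python3 -m inch '[[0,0,0,0.06,0,0,1],[0,0,0,0.04,0,0,1],[0,0,0,0,0,0,1],[0,0,0,0,0,0,1]]'
```

```text
clock: 13.32
eef_pos: [441.5, 167.1, 211.7]
tcp_rot: [-3.141, 0.0, 1.666]
contact_force: [-0.5, -1.1, -0.1]
opening: 0.0
grasp_force: 0.4
clock: 13.65
eef_pos: [441.3, 169.5, 211.7]
tcp_rot: [-3.141, 0.0, 1.667]
contact_force: [-0.2, -1.5, -0.3]
opening: -0.004
grasp_force: 0.9
```

```bash
python3 -m inch '[[0,0,0,0.04,0,0,1],[0,0,0,0.04,0,0,1],[0,0,0,0,0,0,1]]'
python3 -m inch '[[0,0,0,0.04,0,0,1],[0,0,0,0.04,0,0,1],[0,0,0,0,0,0,1]]'
python3 -m inch '[[0,0,0,-0.5,0,0,1],[0,0,0,-0.5,0,0,1],[0,0,0,-0.5,0,0,1],[0,0,0,-0.5,0,-0.5,1],[0,0,0,-0.5,0,-0.8,1],[0,0,0,-0.5,0,-0.8,1],[0,0,0,-0.5,0,-0.8,1],[0,0,0,-0.5,0,-0.8,1]]'
python3 -m inch '[[0,0,0,-0.8,0,0,1],[0,0,0,-0.8,0,0,1],[0,0,0,-0.8,0,0,1],[0,0,0,0,0,0,1],[0,0,0,0,0,0,1],[0,0,0,0,0,0,1]]'
python3 -c "
from h import *
for i in range(3): f=tilt()
blobs(f,(230,160,380,300)); g=tilt('top'); blobs(g,(250,150,350,330))
a=cv2.resize(f['pixels'][170:300,235:365],None,fx=3,fy=3,interpolation=2);b=cv2.resize(g['pixels'][200:330,250:380],None,fx=3,fy=3,interpolation=2); cv2.imwrite('pics/home.png',np.hstack([a,b])[...,::-1])"
```

```text
clock: 13.9
eef_pos: [441.2, 170.0, 211.8]
tcp_rot: [-3.141, 0.003, 1.667]
contact_force: [1.3, -11.7, 2.5]
opening: 0.0
grasp_force: 5.9
clock: 14.15
eef_pos: [441.2, 170.3, 211.8]
tcp_rot: [-3.141, 0.006, 1.668]
contact_force: [2.7, -22.1, 5.2]
opening: 0.001
grasp_force: 11.0
clock: 14.82
eef_pos: [450.6, 73.6, 305.4]
tcp_rot: [3.141, -0.001, 1.666]
contact_force: [0.4, -0.0, 0.2]
opening: 0.002
grasp_force: 0.0
clock: 15.32
eef_pos: [456.3, 14.6, 304.3]
tcp_rot: [3.141, -0.001, 1.666]
contact_force: [0.2, 0.3, -0.5]
opening: 0.003
grasp_force: 0.0
slope [-6.700000e-03  1.584184e+02] n 20 32 rms 1.19
slope [9.000000e-04 1.588598e+02] n 19 31 rms 0.88
slope [4.900000e-03 1.596749e+02] n 16 31 rms 0.63
px [296.5 204.1] 31 med [541.4 223.2 209.7] min [532.9 213.8 199.6] max [546.6 231.  215.1]
px [273. 225.] 24 med [435.  184.1 207.4] min [429.  179.1 201.1] max [445.4 190.9 211.6]
slope [-1.200000e-03  1.623185e+02] n 34 43 rms 0.71
px [284.7 214.9] 13 med [636.3 224.9 126.8] min [634.6 222.7 120.8] max [644.1 232.6 144.6]
px [282.9 246.9] 89 med [544.4 229.8 213.3] min [534.  218.9 205.7] max [556.3 241.3 219.1]
px [302.9 294.1] 85 med [439. 191. 212.] min [429.1 182.1 142.4] max [450.3 202.  219.7]
px [277.8 295.7] 12 med [445.8 248.7 147.6] min [445.  243.9 122.6] max [446.9 252.5 169.6]
```

View pics/home.png

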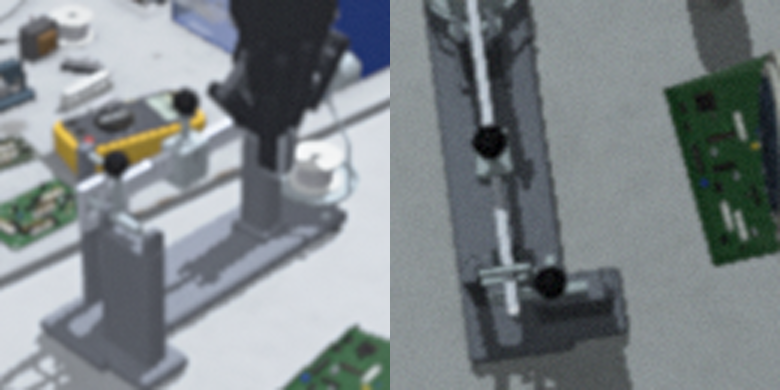

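The bolt knob has moved from y = 166 to about 191.5, roughly 26 mm, so it is home against its stop. The beam is level (top-view slope -0.001), the spool stands in the pan and the arm is clear.

```bash
python3 -c "
from rig import r
print(r.sign_off())"
```

```text
the job is handed in; nothing more can be done
None
```

I handed the job in at about 15.5 s of the 61 s allowed: the beam floated level within about 0.004 rad with my hand off it, the bolt was pushed to its end stop (about 26 mm), the spool stood in the pan and the arm was clear of everything; no verdict came back.

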